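Join the two halves of a recovery-crate floor with its cam lock

ROBOT

A 6-joint arm with a two-finger parallel gripper is mounted at the origin on the work surface. World frame = base frame: x ahead of the robot, y to its left, z up, the work surface at z = 0. Lengths are in m, angles in rad, forces in N, time in s.
With the tool pointing down it reaches from about 0.275 to 1 m from the base axis. Payload 8.4 kg.
Tool frame: the origin (TCP) lies at the very end of the fingers, on their centre line; the grasp point (between the pads) lies 19 mm behind it (bot.grip_depth is the distance from the TCP to the grasp point, in m); z points along the fingers, x is the direction in which the jaws open and shut, and the axes are right-handed (so a half turn about z gives the same grasp; the last joint's range is limited). The gripper opens to 85 mm and grips with 20 to 120 N. Pads are 22 mm wide; open, the fingers measure 114 mm over their backs; the gripper's body (76 mm by 85 mm) begins 54 mm behind the grasp point. The pads swing forward as they close: fully open they stand 13 mm farther back than shut.
Start: joints at [1.245, 0.353, 1.633, -0, 1.155, -0.002], TCP at [0.199, 0.593, 0.231] pointing down, gripper open.
Joint ranges: [-2.63, 2.63], [-0.92, 2.1], [0.06, 2.66], [-1.3, 4.44], [0, 2.69], [-3.02, 3.02]. Speed limits (rad/s): [2.22, 2.22, 2.79, 3.14, 3.14, 3.14].

INTERFACE

Orientations are given as [roll, pitch, yaw] about the fixed x, y, z axes, in that order (R = Rz(yaw) Ry(pitch) Rx(roll)).
In Python, from plant import status, eyes, bot gives the robot as it stands.
- The arm moves only by the shell command python3 -m inch 'ROWS' [FORCE]. ROWS is JSON, a list of rows, each an object of numbers: "x", "y", "z": the shift along the tool's x, y, z in cm; "rx", "ry", "rz": the turn, a rotation vector about the tool's x, y, z in degrees; "claw": the closure in counts, from 0 (fully open) to 255 (shut). A call has 1 to 5 rows; each row shifts and turns the pose as measured when the row begins, along the tool's axes as they then stand; what a row does not reach is not made up. A row lasts 1/10 s, in which the tool goes at most 50 mm and 8.59 degrees, less where a joint would pass 70% of its speed; a pose out of reach is approached as far as the arm can. A call is refused whole if a number of a shift passes 5 or a number of a turn 8.59, either way. A call with a gripper value outside its range is refused whole. The fingers move at their own pace and stop on an object; FORCE is the grip in N (left out, the last holds). Time passes only in rows, so rows that do not move let the fingers close. It gives the time, the measured TCP pose, the force and the opening at its end, in the units of the state.
- status.state(): the state, without advancing time (a new reading comes with each control period).
- eyes.snapshot(name): name is "scene" or "top" or "wrist"; returns a dict with "pixels" (384x512x3 uint8, blue, green, red), "vfov" (degrees; the focal length in pixels is half the picture's height over the tangent of half this angle, whatever the lens; pixels are square), "cx", "cy" (the principal point, pixels), "pose" (4x4, takes a point from camera to world coordinates); the wrist camera has in their place "tool_from_camera" (4x4, takes a point from camera to tool coordinates, whose origin is the TCP and whose axes are the tool frame's). Camera axes: x right, y down, z forward; pixel columns grow to the right and rows downward; lengths in m; the calibration is good to about 2 mm. A picture is of the moment at which its call begins: read the wrist's pose just before it. There is no depth.
- bot.close_job(): hands the job in, once; it reports no verdict.
The state is a dict: "clock": time; "joint_pos": joint angles; "dq": joint speeds; "effort": joint torques, N m; "tool_pos": TCP position; "orientation": TCP orientation; "force": force on the tool from outside, world axes, zero at the start; "moment": the same for the moment, N m; "width": finger opening in m.
Only numpy, scipy, OpenCV 4.12 (cv2) and the standard library are available. Lean on these libraries where they do the work, as an engineer would, in place of code of your own. Each camera call takes 0.05 s, during which the arm holds its last target.

TASK

Slide the loose half of the crate floor flat along the table between the kerbs of the fixed half until its brass stud stands in the mouth of the blue cam. Then turn the cam clockwise by its yellow grip, all the way to its stop, so that the two halves are drawn tight together edge to edge, and let go. Do not disturb the other things on the table.

Things in the scene. Friction and masses are not known exactly. Their poses are not given: they have to be found in the camera images.
- fixture: Fixed half of a plywood crate floor: deck 190 (x) x 180 (y) mm, 16 thick. Origin: middle of its joining edge, on the table; +y points into the deck, +z up; the loose half comes in from -y. Wooden kerbs 26 mm high on both sides run on 85 mm past the edge towards -y as guides, 165 mm apart inside (loose half: 160 wide), then flare outwards until 127 mm. On the deck two low steel cheeks 33 mm apart guide the strap of the loose half.
- cam_axis (a point): Pivot of the cam lock on the deck, 75 mm in +y from the joining edge, 36 mm above the table (top of the cam plate). The cam is a blue plate 112 mm across, 8 mm thick, underside 28 mm above the table, with a curved slot opening in a mouth at its rim. While the cam is open the mouth faces the loose half (-y of the fixture).
- cam (a joint): Turn of the cam, rad: 0 fully open (stop), grows CLOCKWISE seen from above, 2.2 fully closed (stop). From 0 to 0.4 the mouth accepts the stud, from 0.75 to 1.85 the slot draws it 14 mm inwards, from there to 2.2 it holds it. Starts between 0 and 0.35, stays where left. Takes about 2 N at the lever grip when free, more while drawing.
- lever_grip (a point): Centre of the yellow upright round grip on the cam's lever: 24 mm diameter, from 44 to 94 mm above the table (point at 70), 75 mm from the pivot. Seen from the pivot it lies 153 deg counter-clockwise from the fixture's +x at joint 0 and 27 deg at 2.2, sweeping over the side away from the loose half. Fixed to the lever, smooth, so fingers can slip round it.
- leaf_grip (a point): Centre of the dark wooden handle block in the middle of the loose half (plywood, 160 in x, 140 in y, 18 thick, about 0.5 kg, lying on the table). Block: 90 mm along x, 18 along y, from 18 to 63 mm above the table (point at 40.5). +y points to the joining edge, 70 mm away. When joined, axes are parallel to the fixture's and the point is 70 mm in -y from its origin.
- leaf_edge (a point): Middle of the loose half's joining edge, 9 mm above the table when flat. Its distance in -y from the fixture's origin is the gap between the halves: about 14 mm with the stud well in the cam's mouth (the stud meets the bottom of the mouth at 11 to 12 mm), 0 when joined tight.
- stud (a point): Top of the brass headed stud. It stands on a steel strap (30 mm wide, 18 to 22 mm above the table, ending 60 mm past the joining edge), 51 mm in +y from that edge; shank 12 mm diameter, head 22 mm diameter, 38.5 to 44.5 mm above the table. The strap slides under the cam plate and the head above it, so the loose half is slid in flat, not lowered in.
- bowl: Bystander: clear plastic bowl, 110 mm across. Origin under its centre.
- feed_jar: Bystander: amber glass jar, 70 mm across, 90 mm tall. Origin under its centre.
- spray: Bystander: white bottle with a blue cap, 170 mm tall. Origin under its centre.
- brush: Bystander: brush, 170 mm long, lying. Origin under its centre.
- mug: Bystander: blue mug, 85 mm tall. Origin under its centre.
- gauze_box: Bystander: paper-white carton, 100 x 70 x 50 mm. Origin under its centre.
- driver: Bystander: screwdriver with a green handle, 180 mm long, lying. Origin under its centre.

How it is judged:
On the way:
1. the loose half lies between the kerbs with its stud in the mouth of the still open cam (gap under 20 mm, cam below 0.75 rad) (y of leaf_edge in the frame of fixture between -0.02 and -0.006 m and value of joint cam below 0.75 rad and angle between leaf_edge's own z axis and vertical below 0.06 rad), for 0.1 s.
At the end, for the whole second after the job is handed in: The cam is turned home (beyond 1.95 of 2.2 rad), the gap between the halves is under 2.5 mm, the loose half lies flat (tilt under 0.05 rad, edge centre under 13 mm high), in line (within 0.04 rad, 6 mm sideways), and everything is at rest (value of joint cam above 1.95 rad and y of leaf_edge in the frame of fixture between -0.0025 and 0.0025 m and x of leaf_edge in the frame of fixture between -0.006 and 0.006 m and height (world z) of leaf_edge below 0.013 m and angle between the x axis of leaf_grip and the x axis of fixture, either way round below 0.04 rad and angle between leaf_edge's own z axis and vertical below 0.05 rad and linear speed of leaf below 0.02 m/s and velocity of joint cam between -0.1 and 0.1 rad/s); the robot touches nothing.
It fails at once if a bystander is moved by more than 40 mm (distance of any of bowl, feed_jar, spray, brush, mug, gauze_box, driver from where it was at the start of the episode above 0.04 m).
It also fails if it takes over 50 s, if anything falls off the work surface, if the arm or the gripper's body presses on something with over 40 N, if the wrist force passes 120 N, or if a joint passes its speed limit or range.

## Working session

There is one attempt and no reset: what is moved stays moved. The work goes in short steps, Python scripts to look and compute and a shell command to move; the robot and the scene stay as the last step left them, time stands still between calls to the robot, and variables do not carry over. Pictures are saved under pics/ and viewed, and the job is handed in when it is done.

```bash
ls; mkdir -p pics; python3 - <<'E'
from plant import status, eyes, bot
import cv2
print(status.state()); print(bot.grip_depth)
for n in ("scene","top","wrist"):
    s=eyes.snapshot(n); cv2.imwrite(f"pics/{n}0.png",s["pixels"])
    print(n,{k:v for k,v in s.items() if k!="pixels"})
E
```

```text
pics
{'clock': 0.0, 'joint_pos': array([ 1.24459204e+00,  3.53658880e-01,  1.63412488e+00,  1.99986754e-05,
        1.15518099e+00, -2.42815367e-03]), 'dq': array([ 0.00041705,  0.00074617, -0.00074126, -0.00183961,  0.00237122,
       -0.00024969]), 'effort': array([ 1.48369359e-04, -6.05254984e+01, -3.42081606e+01,  4.15534828e-05,
        9.10969247e-03, -1.49040511e-05]), 'tool_pos': array([0.19870475, 0.59208159, 0.23055893]), 'orientation': array([-3.14157104e+00,  1.37205021e-03,  1.24701212e+00]), 'force': array([0.58602264, 0.69346385, 0.2602236 ]), 'moment': array([-0.01261707, -0.00523163,  0.04243018]), 'width': 0.08540683786748467}
0.0187
scene {'vfov': 50.31732324744988, 'cx': 265.938219040159, 'cy': 187.6061723852349, 'pose': array([[ 0.83136004,  0.34419845, -0.43631171,  1.2045072 ],
       [ 0.55562159, -0.53060844,  0.64010884, -0.92093782],
       [-0.01118621, -0.77458512, -0.63237075,  0.91756903],
       [ 0.        ,  0.        ,  0.        ,  1.        ]])}
top {'vfov': 48.40515513626339, 'cx': 254.10384407650685, 'cy': 190.84571711280483, 'pose': array([[ 0.0229141 , -0.99743165,  0.06786055,  0.53864854],
       [-0.99971005, -0.02336305, -0.00582935, -0.04207124],
       [ 0.00739981, -0.0677073 , -0.99767779,  1.33511032],
       [ 0.        ,  0.        ,  0.        ,  1.        ]])}
wrist {'vfov': 69.14254748429218, 'cx': 254.13979415149615, 'cy': 191.76258275665705, 'tool_from_camera': array([[ 9.99999930e-01,  2.36872747e-04,  2.90642643e-04,
         3.57704372e-04],
       [-3.09902331e-04,  9.58500291e-01,  2.85091381e-01,
        -7.42286277e-02],
       [-2.11050679e-04, -2.85091451e-01,  9.58500297e-01,
        -1.42432599e-01],
       [ 0.00000000e+00,  0.00000000e+00,  0.00000000e+00,
         1.00000000e+00]])}
```

View pics/scene0.png

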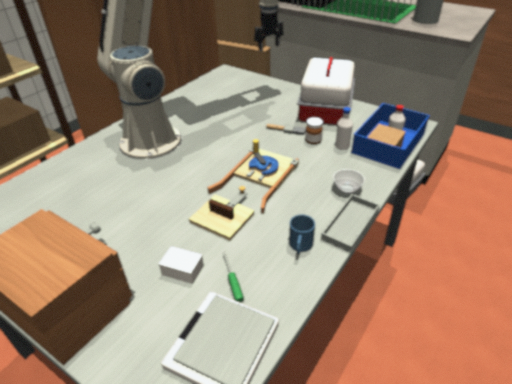

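View pics/top0.png

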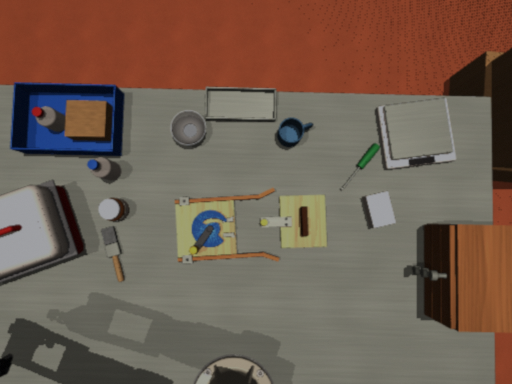

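View pics/wrist0.png

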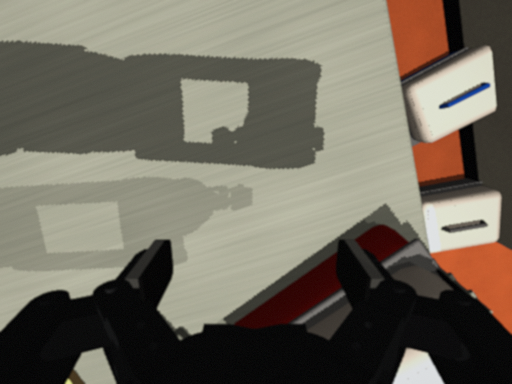

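```bash
python3 - <<'E'
import cv2
a=cv2.imread("pics/top0.png")
cv2.imwrite("pics/top0c.png",cv2.resize(a[180:270,165:335],None,fx=4.7,fy=4.7,interpolation=cv2.INTER_CUBIC))
a=cv2.imread("pics/scene0.png")
cv2.imwrite("pics/scene0c.png",cv2.resize(a[130:245,180:310],None,fx=5,fy=5,interpolation=cv2.INTER_CUBIC))
E
```

```text
(no output)
```

View pics/top0c.png

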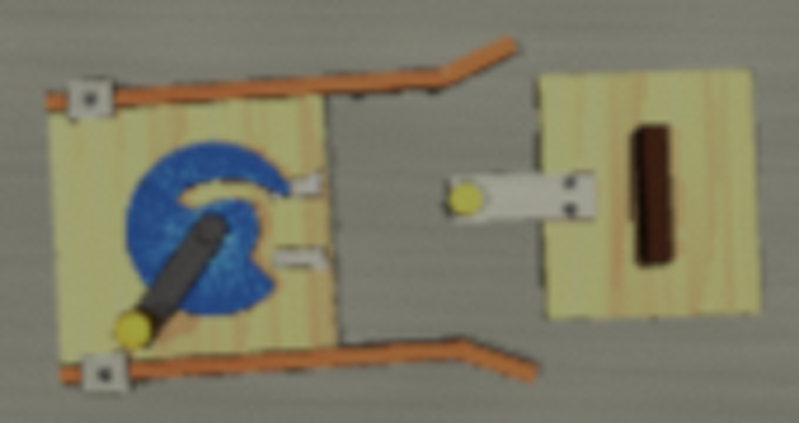

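View pics/scene0c.png

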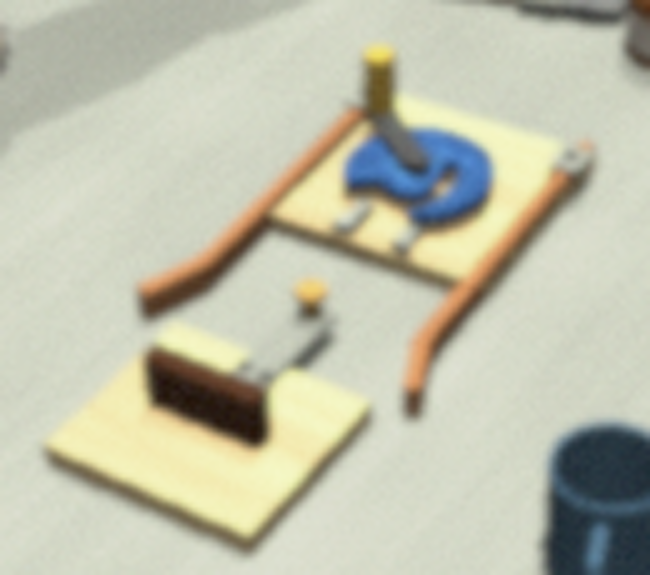

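```bash
cat > h.py <<'E'
import numpy as np, cv2
from scipy.spatial.transform import Rotation as R
from plant import status, eyes, bot
def tool():
    s=status.state(); T=np.eye(4); T[:3,:3]=R.from_euler('xyz',s['orientation']).as_matrix(); T[:3,3]=s['tool_pos']; return T
def snap(n,fn=None):
    T=tool(); s=eyes.snapshot(n)
    if fn: cv2.imwrite(fn,s['pixels'])
    P=T@s['tool_from_camera'] if 'tool_from_camera' in s else s['pose']
    c=dict(f=192/np.tan(np.radians(s['vfov'])/2),cx=s['cx'],cy=s['cy'],P=P)
    if fn: np.savez(fn[:-4]+'.npz',**c)
    return s['pixels'],c
def load(fn): return dict(np.load(fn))
def ray(c,u,v):
    d=c['P'][:3,:3]@np.array([(u-c['cx'])/c['f'],(v-c['cy'])/c['f'],1.]); return c['P'][:3,3],d/np.linalg.norm(d)
def onz(c,u,v,z):
    o,d=ray(c,u,v); return o+d*(z-o[2])/d[2]
def tri(*obs):
    A=np.zeros((3,3));b=np.zeros(3)
    for c,u,v in obs:
        o,d=ray(c,u,v);M=np.eye(3)-np.outer(d,d);A+=M;b+=M@o
    p=np.linalg.solve(A,b); e=[np.linalg.norm(np.cross(p-ray(c,u,v)[0],ray(c,u,v)[1])) for c,u,v in obs]
    return p,e
def proj(c,p):
    q=np.linalg.inv(c['P'])@np.append(p,1); return c['f']*q[0]/q[2]+c['cx'],c['f']*q[1]/q[2]+c['cy']
E
python3 - <<'E'
from h import *
np.set_printoptions(precision=4,suppress=True)
_,t=snap("top","pics/top1.png");_,s=snap("scene","pics/scene1.png")
T=lambda u,v:(t,165+(u+.5)/4.7-.5,180+(v+.5)/4.7-.5)
S=lambda u,v:(s,180+(u+.5)/5-.5,130+(v+.5)/5-.5)
def z(n,uv,h): print(n,onz(*T(*uv),h))
for n,uv,h in [("edgeU",(327,97),.016),("edgeD",(340,347),.016),("farU",(48,113),.016),("farD",(60,365),.016),("l1",(540,72),.018),("l2",(750,70),.018),("l3",(760,313),.018),("l4",(547,318),.018),
 ("h1",(632,125),.063),("h2",(668,123),.063),("h3",(672,265),.063),("h4",(638,265),.063),("grip",(133,329),.094),("stud",(466,199),.0445),("pivot",(213,229),.04)]: z(n,uv,h)
print("grip",tri(T(133,329),S(379,53)));print("stud",tri(T(466,199),S(311,290)))
print("hL",tri(T(635,265),S(150,352)),"hR",tri(T(632,125),S(268,392)))
print("edge",tri(T(340,347),S(270,218)))
E
```

```text
edgeU [0.5978 0.0111 0.016 ]
edgeD [ 0.435  -0.0016  0.016 ]
farU [0.5831 0.1938 0.016 ]
farD [0.4193 0.1802 0.016 ]
l1 [ 0.6174 -0.1285  0.018 ]
l2 [ 0.622  -0.2667  0.018 ]
l3 [ 0.4633 -0.2751  0.018 ]
l4 [ 0.4569 -0.1361  0.018 ]
h1 [ 0.5825 -0.1845  0.063 ]
h2 [ 0.5843 -0.2074  0.063 ]
h3 [ 0.4947 -0.2112  0.063 ]
h4 [ 0.4942 -0.1897  0.063 ]
grip [0.4492 0.1231 0.094 ]
stud [ 0.5332 -0.0808  0.0445]
pivot [0.5102 0.0811 0.04  ]
grip (array([0.449 , 0.1229, 0.0941]), [np.float64(0.00027929283371277416), np.float64(0.00027929283371264644)])
stud (array([ 0.5331, -0.0809,  0.0438]), [np.float64(4.901283849633971e-05), np.float64(4.901283849617562e-05)])
hL (array([ 0.4906, -0.192 ,  0.0491]), [np.float64(0.004052972394928955), np.float64(0.004052972394928892)]) hR (array([ 0.581 , -0.1869,  0.0548]), [np.float64(0.0022522763674029437), np.float64(0.0022522763674028504)])
edge (array([ 0.4351, -0.0014,  0.0138]), [np.float64(0.00031257905403757417), np.float64(0.00031257905403757135)])
```

```bash
python3 -m inch '[{"x":-4.5,"y":1},{"x":-4.5,"y":1.5},{"x":-4,"y":2.5},{"x":-4,"y":3},{"x":-3.5,"y":3.5}]'; python3 -m inch '[{"x":-3.5,"y":3.5},{"x":-3.5,"y":3.5},{"x":-3.5,"y":3.5},{"x":-3.5,"y":3.5},{"x":-3.5,"y":3.5}]'
```

```text
validation failed for argument at $[0]...
validation failed for argument at $[0]...
```

```bash
python3 -m inch '[{"x":-4.5,"y":1.5,"z":0,"rx":0,"ry":0,"rz":0,"claw":0},{"x":-4,"y":2.5,"z":0,"rx":0,"ry":0,"rz":0,"claw":0},{"x":-4,"y":3,"z":0,"rx":0,"ry":0,"rz":0,"claw":0},{"x":-3.5,"y":3.5,"z":0,"rx":0,"ry":0,"rz":0,"claw":0},{"x":-3.5,"y":3.5,"z":0,"rx":0,"ry":0,"rz":0,"claw":0}]'; python3 -m inch '[{"x":-3.5,"y":3.5,"z":0,"rx":0,"ry":0,"rz":0,"claw":0},{"x":-3.5,"y":3.5,"z":0,"rx":0,"ry":0,"rz":0,"claw":0},{"x":-3.5,"y":3.5,"z":0,"rx":0,"ry":0,"rz":0,"claw":0},{"x":-3.5,"y":3.5,"z":0,"rx":0,"ry":0,"rz":0,"claw":0},{"x":-3.5,"y":3.5,"z":0,"rx":0,"ry":0,"rz":0,"claw":0}]'
```

```text
clock: 0.85
tool_pos: [0.2625, 0.3157, 0.2288]
orientation: [-3.141, -0.001, 1.255]
force: [0.9, 0.3, 0.2]
width: 0.0857
clock: 1.35
tool_pos: [0.3741, 0.0916, 0.23]
orientation: [3.138, -0.004, 1.258]
force: [0.7, 0.1, -0.1]
width: 0.0852
```

```bash
python3 -m inch '[{"x":-3.4,"y":3.5,"z":0,"rx":0,"ry":0,"rz":-4,"claw":0},{"x":-3.2,"y":3.5,"z":0,"rx":0,"ry":0,"rz":-4,"claw":0},{"x":-3.2,"y":3.5,"z":0,"rx":0,"ry":0,"rz":-4,"claw":0},{"x":-3.2,"y":3.5,"z":0,"rx":0,"ry":0,"rz":-4,"claw":0},{"x":-3.2,"y":3,"z":0,"rx":0,"ry":0,"rz":-4,"claw":0}]'; python3 -m inch '[{"x":-3,"y":2,"z":0,"rx":0,"ry":0,"rz":-1,"claw":0},{"x":0,"y":0,"z":0,"rx":0,"ry":0,"rz":0,"claw":0}]'
python3 - <<'E'
from h import *
snap("wrist","pics/w1.png")
E
```

```text
clock: 1.85
tool_pos: [0.5156, -0.1072, 0.2315]
orientation: [3.133, -0.003, 1.615]
force: [1.2, 1.0, 0.7]
width: 0.085
clock: 2.05
tool_pos: [0.5407, -0.1419, 0.2314]
orientation: [3.131, -0.001, 1.632]
force: [-0.9, 1.0, -0.4]
width: 0.0854
```

View pics/w1.png

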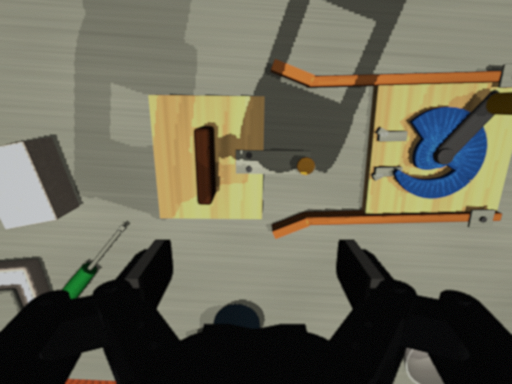

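```bash
python3 - <<'E'
import cv2
a=cv2.imread("pics/w1.png")
cv2.imwrite("pics/w1c.png",cv2.resize(a[85:230,140:330],None,fx=4,fy=4,interpolation=cv2.INTER_CUBIC))
E
```

```text
(no output)
```

View pics/w1c.png

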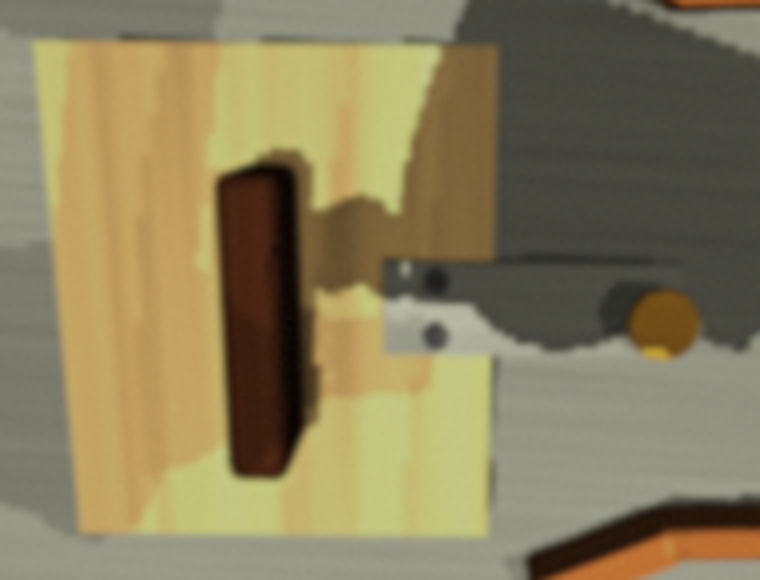

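```bash
python3 - <<'E'
from h import *
np.set_printoptions(precision=4,suppress=True)
w=load("pics/w1.npz");t=load("pics/top1.npz")
W=lambda u,v:(w,140+(u+.5)/4-.5,85+(v+.5)/4-.5)
T=lambda u,v:(t,165+(u+.5)/4.7-.5,180+(v+.5)/4.7-.5)
a=[onz(*W(*p),.063) for p in [(217,180),(265,172),(283,473),(233,475)]];print(a,np.mean(a,0))
a=[onz(*W(*p),.018) for p in [(33,40),(498,45),(488,537),(78,535)]];print(a,np.mean(a,0))
print(onz(*W(664,325),.0445),tri(W(664,325),T(466,199)))
print(tri(W(233,475),T(632,125)),tri(W(265,172),T(672,265)))
E
```

```text
[array([ 0.4943, -0.2092,  0.063 ]), array([ 0.4913, -0.1962,  0.063 ]), array([ 0.5778, -0.19  ,  0.063 ]), array([ 0.5793, -0.2047,  0.063 ])] [ 0.5357 -0.2     0.063 ]
[array([ 0.4606, -0.2736,  0.018 ]), array([ 0.4533, -0.1339,  0.018 ]), array([ 0.6131, -0.1257,  0.018 ]), array([ 0.621 , -0.2663,  0.018 ])] [ 0.537  -0.1999  0.018 ]
[ 0.5304 -0.0793  0.0445] (array([ 0.532 , -0.0799,  0.0424]), [np.float64(0.0015586005085259083), np.float64(0.0015586005085259696)])
(array([ 0.5801, -0.1941,  0.0661]), [np.float64(0.010122869818627502), np.float64(0.010122869818627448)]) (array([ 0.4944, -0.2119,  0.0074]), [np.float64(0.006785481960543734), np.float64(0.006785481960543787)])
```

```bash
python3 -m inch '[{"x":-3,"y":-0.3,"z":0,"rx":0,"ry":0,"rz":0,"claw":0},{"x":-2.8,"y":-0.3,"z":0,"rx":0,"ry":0,"rz":0.5,"claw":0},{"x":0,"y":0,"z":4.5,"rx":0,"ry":0,"rz":0,"claw":0},{"x":0,"y":0,"z":4.5,"rx":0,"ry":0,"rz":0,"claw":0},{"x":0,"y":0,"z":4,"rx":0,"ry":0,"rz":0,"claw":0}]';  python3 -m inch '[{"x":0,"y":0,"z":0,"rx":0,"ry":0,"rz":0,"claw":0}]'
python3 - <<'E'
from h import *
snap("wrist","pics/w2.png")
E
```

```text
clock: 2.6
tool_pos: [0.5397, -0.1971, 0.1038]
orientation: [3.123, 0.0, 1.623]
force: [0.1, 0.9, -0.1]
width: 0.0852
clock: 2.7
tool_pos: [0.5354, -0.1946, 0.0994]
orientation: [3.131, -0.004, 1.623]
force: [-1.5, -0.3, 0.3]
width: 0.0855
```

View pics/w2.png

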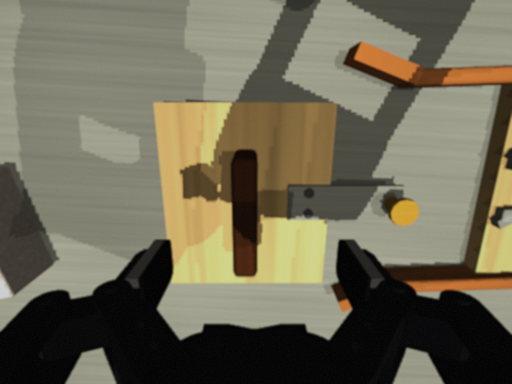

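```bash
python3 -m inch '[{"x":-0.6,"y":0.1,"z":2,"rx":0,"ry":0.5,"rz":0,"claw":0},{"x":0,"y":0,"z":3,"rx":0,"ry":0,"rz":0,"claw":0},{"x":0,"y":0,"z":1.5,"rx":0,"ry":0,"rz":0,"claw":0},{"x":0,"y":0,"z":0,"rx":0,"ry":0,"rz":0,"claw":0}]'
```

```text
clock: 3.15
tool_pos: [0.5446, -0.2001, 0.045]
orientation: [3.118, -0.007, 1.625]
force: [0.2, 0.8, -0.2]
width: 0.0852
```

```bash
python3 -m inch '[{"x":0,"y":0,"z":0,"rx":0,"ry":0,"rz":0,"claw":0}]';python3 -m inch '[{"x":0,"y":0,"z":0,"rx":0,"ry":0,"rz":0,"claw":0}]'
```

```text
clock: 3.25
tool_pos: [0.5455, -0.2, 0.0467]
orientation: [3.116, -0.007, 1.626]
force: [0.1, -0.7, 1.2]
width: 0.0857
clock: 3.35
tool_pos: [0.5464, -0.2001, 0.0483]
orientation: [3.115, -0.006, 1.626]
force: [-0.3, -0.2, -0.1]
width: 0.0857
```

```bash
python3 -m inch '[{"x":0,"y":-0.8,"z":1.3,"rx":1.5,"ry":-0.4,"rz":0,"claw":0},{"x":0,"y":0,"z":0.8,"rx":0,"ry":0,"rz":0,"claw":0}]'
```

```text
clock: 3.55
tool_pos: [0.5401, -0.2012, 0.0291]
orientation: [3.138, 0.004, 1.626]
force: [-0.1, 0.9, -1.0]
width: 0.0855
```

```bash
python3 -m inch '[{"x":0,"y":-0.2,"z":0.1,"rx":0.2,"ry":0,"rz":0,"claw":255},{"x":0,"y":-0.1,"z":0.1,"rx":0,"ry":0,"rz":0,"claw":255},{"x":0,"y":0,"z":0,"rx":0,"ry":0,"rz":0,"claw":255}]' 40;  python3 -m inch '[{"x":0,"y":0,"z":0,"rx":0,"ry":0,"rz":0,"claw":255}]'
```

```text
clock: 3.85
tool_pos: [0.5359, -0.201, 0.0254]
orientation: [-3.139, 0.003, 1.626]
force: [0.7, -0.7, -0.7]
width: 0.0438
clock: 3.95
tool_pos: [0.5359, -0.2011, 0.0254]
orientation: [-3.139, 0.003, 1.626]
force: [-0.2, 0.2, -0.4]
width: 0.0285
```

```bash
python3 -m inch '[{"x":0,"y":0,"z":0,"rx":0,"ry":0,"rz":0,"claw":255},{"x":0,"y":0,"z":0,"rx":0,"ry":0,"rz":0,"claw":255},{"x":0,"y":0,"z":0,"rx":0,"ry":0,"rz":0,"claw":255}]'
```

```text
clock: 4.25
tool_pos: [0.536, -0.2012, 0.0255]
orientation: [-3.139, 0.003, 1.625]
force: [0.8, -0.3, -1.8]
width: 0.0176
```

```bash
python3 - <<'E'
from h import *
snap("wrist","pics/w3.png");snap("top","pics/top3.png")
a=cv2.imread("pics/w1.png")
cv2.imwrite("pics/w1d.png",cv2.resize(a[55:245,260:512],None,fx=3,fy=3,interpolation=cv2.INTER_CUBIC))
E
```

```text
(no output)
```

View pics/w1d.png

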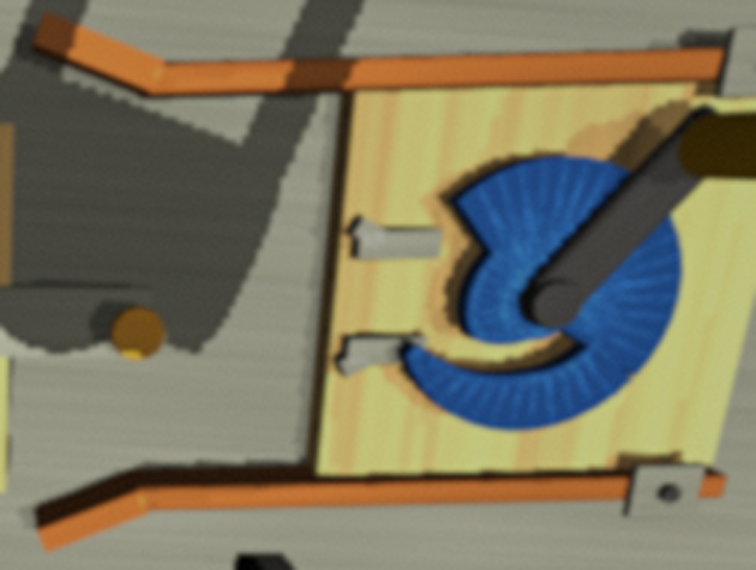

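View pics/w3.png

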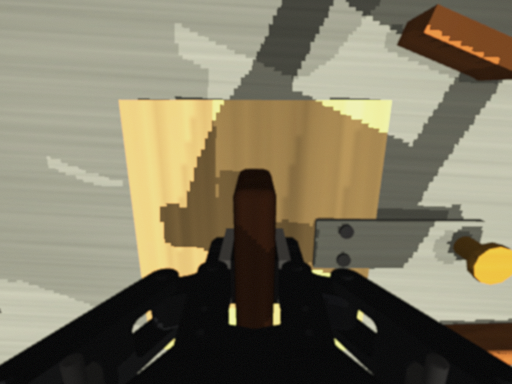

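```bash
python3 - <<'E'
from h import *
np.set_printoptions(precision=4,suppress=True)
w=load("pics/w1.npz");
W=lambda u,v:(w,260+(u+.5)/3-.5,55+(v+.5)/3-.5)
for n,p,h in [("eU",(350,92),.016),("eD",(315,474),.016),("cheekA",(395,257),.022),("cheekB",(395,338),.022),("kU1",(165,95),.026),("kU2",(700,80),.026),("kD1",(140,487),.026),("kD2",(620,477),.026),("piv",(555,302),.044)]: print(n,onz(*W(*p),h))
E
```

```text
eU [ 0.433  -0.0002  0.016 ]
eD [0.5961 0.0151 0.016 ]
cheekA [0.496  0.0283 0.022 ]
cheekB [0.53   0.0355 0.022 ]
kU1 [ 0.4394 -0.076   0.026 ]
kU2 [0.4211 0.1304 0.026 ]
kD1 [ 0.6034 -0.0665  0.026 ]
kD2 [0.5856 0.1468 0.026 ]
piv [0.5076 0.0845 0.044 ]
```

```bash
python3 -m inch '[{"x":0.6,"y":-0.3,"z":0,"rx":0,"ry":0,"rz":-1,"claw":255},{"x":0.8,"y":-0.2,"z":0,"rx":0,"ry":0,"rz":-0.8,"claw":255},{"x":0.6,"y":0,"z":0,"rx":0,"ry":0,"rz":0,"claw":255},{"x":0,"y":0,"z":0,"rx":0,"ry":0,"rz":0,"claw":255}]'
python3 - <<'E'
from h import *
a,_=snap("wrist","pics/w4.png");a,_=snap("top","pics/top4.png")
cv2.imwrite("pics/top4c.png",cv2.resize(a[180:270,165:335],None,fx=4.7,fy=4.7,interpolation=cv2.INTER_CUBIC))
E
```

```text
clock: 4.75
tool_pos: [0.5291, -0.1801, 0.0256]
orientation: [-3.139, 0.003, 1.66]
force: [1.2, 1.4, -3.6]
width: 0.0172
```

View pics/w4.png

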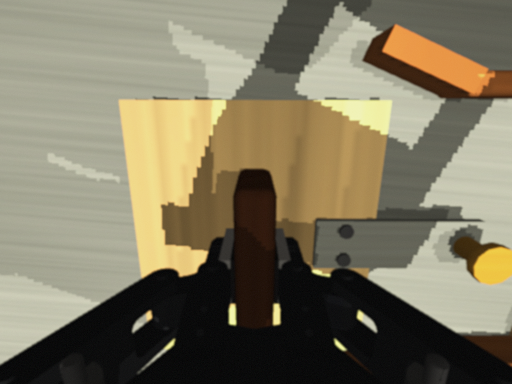

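View pics/top4c.png

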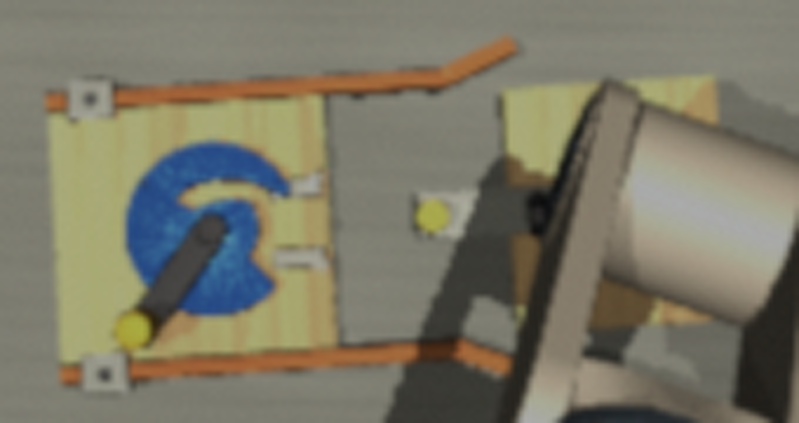

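```bash
python3 -m inch '[{"x":1.2,"y":0,"z":0,"rx":0,"ry":0,"rz":0,"claw":255},{"x":1.2,"y":0,"z":0,"rx":0,"ry":0,"rz":0,"claw":255},{"x":1.2,"y":0,"z":0,"rx":0,"ry":0,"rz":0,"claw":255},{"x":0.5,"y":0,"z":0,"rx":0,"ry":0,"rz":0,"claw":255}]'
python3 - <<'E'
from h import *
a,_=snap("wrist","pics/w5.png");a,_=snap("top","pics/top5.png")
cv2.imwrite("pics/top5c.png",cv2.resize(a[180:270,165:335],None,fx=4.7,fy=4.7,interpolation=cv2.INTER_CUBIC))
E
```

```text
clock: 5.25
tool_pos: [0.5255, -0.1376, 0.0256]
orientation: [-3.14, 0.004, 1.659]
force: [0.2, -2.2, -2.0]
width: 0.0174
```

View pics/w5.png

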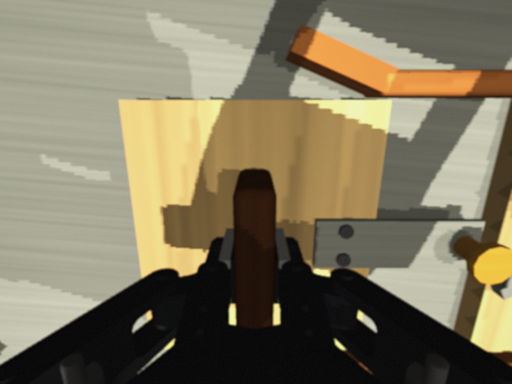

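View pics/top5c.png

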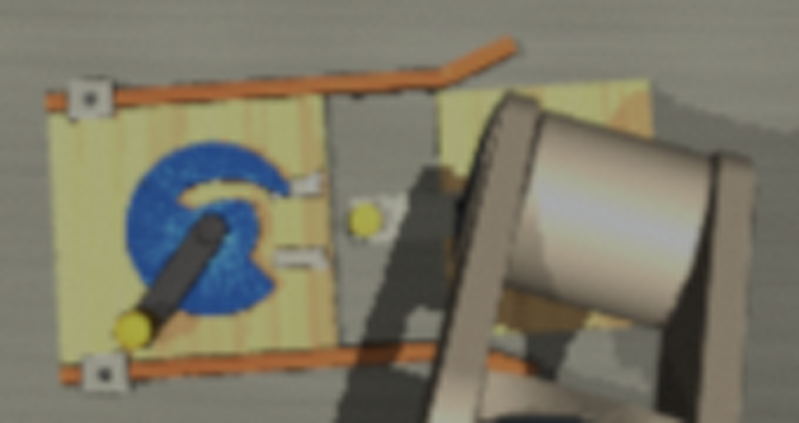

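```bash
python3 -m inch '[{"x":1.2,"y":0,"z":0,"rx":0,"ry":0,"rz":0,"claw":255},{"x":1,"y":0,"z":0,"rx":0,"ry":0,"rz":0,"claw":255}]'; python3 -m inch '[{"x":1,"y":0,"z":0,"rx":0,"ry":0,"rz":0,"claw":255}]'
python3 - <<'E'
from h import *
a,_=snap("wrist","pics/w6.png");a,_=snap("top","pics/top6.png")
cv2.imwrite("pics/top6c.png",cv2.resize(a[180:270,165:335],None,fx=4.7,fy=4.7,interpolation=cv2.INTER_CUBIC))
E
```

```text
clock: 5.55
tool_pos: [0.5238, -0.1154, 0.0255]
orientation: [-3.14, 0.004, 1.658]
force: [-0.0, -2.8, -1.2]
width: 0.0178
clock: 5.65
tool_pos: [0.523, -0.1048, 0.0256]
orientation: [-3.14, 0.004, 1.658]
force: [-0.0, -2.4, -0.3]
width: 0.0177
```

View pics/w6.png

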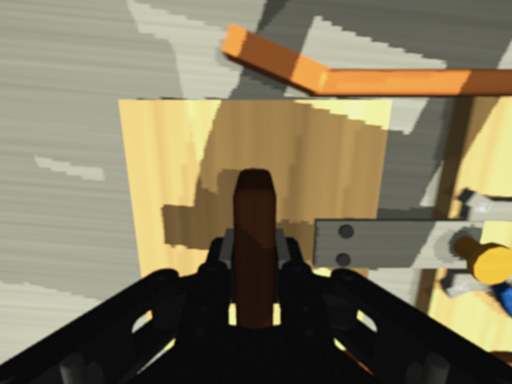

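View pics/top6c.png

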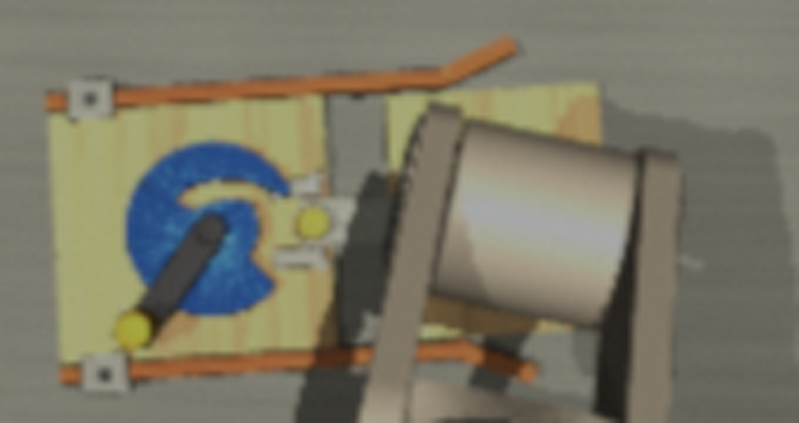

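```bash
python3 -m inch '[{"x":1,"y":0,"z":0,"rx":0,"ry":0,"rz":0,"claw":255}]'; python3 -m inch '[{"x":0.9,"y":0,"z":0,"rx":0,"ry":0,"rz":0,"claw":255}]'
python3 - <<'E'
from h import *
a,_=snap("wrist","pics/w7.png");a,_=snap("top","pics/top7.png")
cv2.imwrite("pics/top7c.png",cv2.resize(a[180:270,165:335],None,fx=4.7,fy=4.7,interpolation=cv2.INTER_CUBIC))
E
```

```text
clock: 5.85
tool_pos: [0.522, -0.0941, 0.0255]
orientation: [-3.14, 0.003, 1.659]
force: [1.2, -2.8, 0.8]
width: 0.0175
clock: 5.95
tool_pos: [0.5211, -0.0846, 0.0255]
orientation: [-3.14, 0.004, 1.658]
force: [0.6, -2.6, 0.8]
width: 0.0174
```

View pics/w7.png

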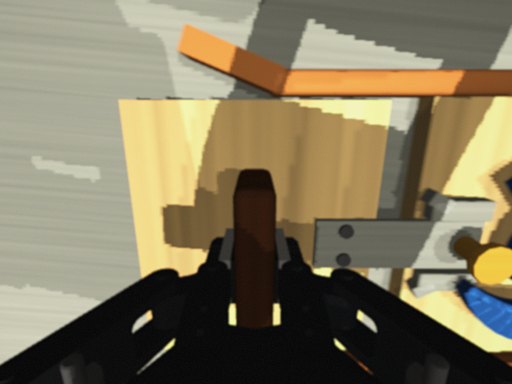

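View pics/top7c.png

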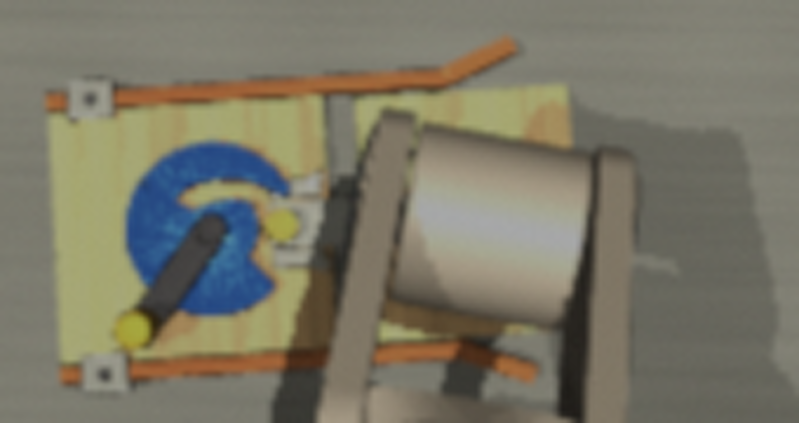

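```bash
python3 - <<'E'
from h import *
w=load("pics/w7.npz")
a=cv2.imread("pics/w7.png");cv2.imwrite("pics/w7c.png",cv2.resize(a[85:300,340:512],None,fx=3.4,fy=3.4,interpolation=cv2.INTER_CUBIC))
E
```

```text
(no output)
```

View pics/w7c.png

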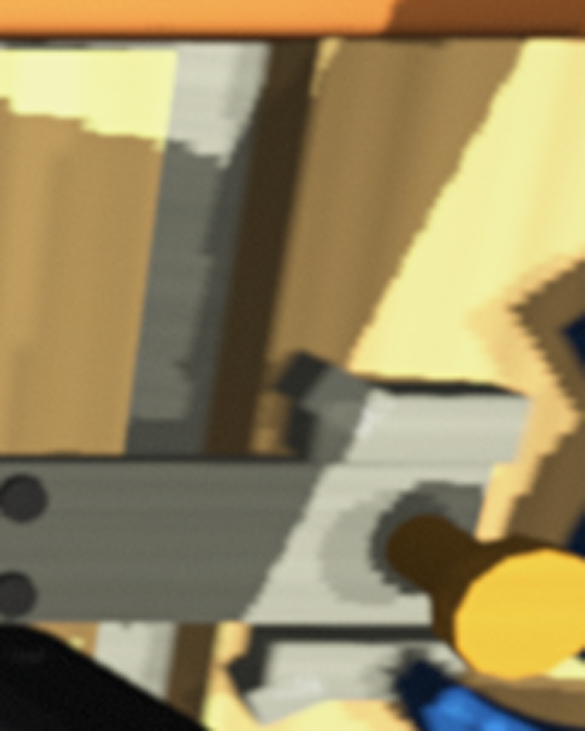

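```bash
python3 - <<'E'
from h import *
w=load("pics/w7.npz")
W=lambda u,v:(w,340+(u+.5)/3.4-.5,85+(v+.5)/3.4-.5)
n=np.array([-.084,.9965])
P={k:onz(*W(*p),h) for k,p,h in [("l1",(178,50),.018),("l2",(128,450),.018),("f1",(318,50),.016),("f2",(250,450),.016)]}
for k in P: print(k,P[k],P[k][:2]@n)
E
```

```text
l1 [ 0.43654914 -0.02040468  0.018     ] -0.05700339151735321
l2 [ 0.50063518 -0.01418616  0.018     ] -0.05618986179304623
f1 [0.43453493 0.00170616 0.016     ] -0.03480074721243554
f2 [0.49947853 0.00765051 0.016     ] -0.03433246759604272
```

```bash
python3 -m inch '[{"x":0.4,"y":0,"z":0,"rx":0,"ry":0,"rz":0,"claw":255},{"x":0.35,"y":0,"z":0,"rx":0,"ry":0,"rz":0,"claw":255}]'; python3 -m inch '[{"x":0,"y":0,"z":0,"rx":0,"ry":0,"rz":0,"claw":255}]'
python3 - <<'E'
from h import *
a,_=snap("wrist","pics/w8.png");
cv2.imwrite("pics/w8c.png",cv2.resize(a[85:300,340:512],None,fx=3.4,fy=3.4,interpolation=cv2.INTER_CUBIC))
E
```

```text
clock: 6.25
tool_pos: [0.5204, -0.0762, 0.0255]
orientation: [-3.14, 0.003, 1.66]
force: [0.0, -3.1, -0.1]
width: 0.0177
clock: 6.35
tool_pos: [0.5203, -0.0759, 0.0255]
orientation: [-3.14, 0.003, 1.659]
force: [0.4, 1.7, -0.9]
width: 0.0178
```

View pics/w8c.png

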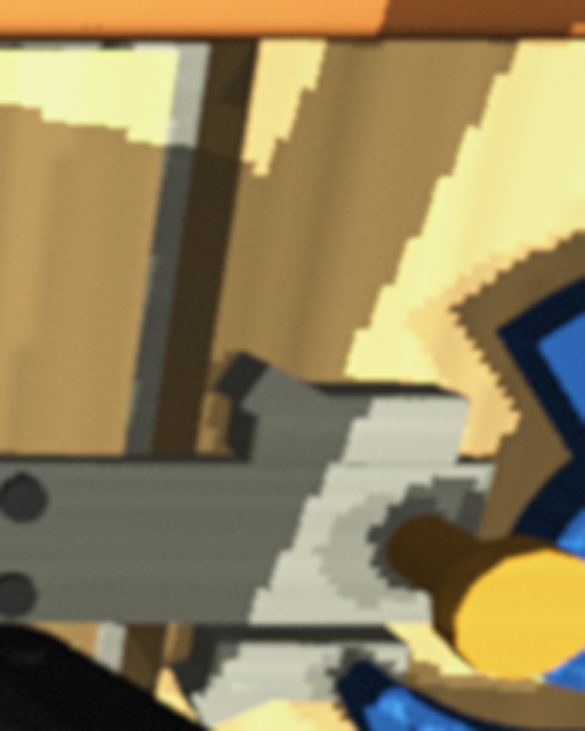

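```bash
python3 -m inch '[{"x":0,"y":0,"z":0,"rx":0,"ry":0,"rz":0,"claw":0},{"x":0,"y":0,"z":0,"rx":0,"ry":0,"rz":0,"claw":0},{"x":0,"y":0,"z":0,"rx":0,"ry":0,"rz":0,"claw":0},{"x":0,"y":0,"z":0,"rx":0,"ry":0,"rz":0,"claw":0},{"x":0,"y":0,"z":0,"rx":0,"ry":0,"rz":0,"claw":0}]'; python3 -m inch '[{"x":0,"y":0,"z":0,"rx":0,"ry":0,"rz":0,"claw":0}]'
```

```text
clock: 6.9
tool_pos: [0.5203, -0.0763, 0.0254]
orientation: [-3.14, 0.003, 1.659]
force: [0.3, 0.8, -0.2]
width: 0.0856
clock: 7.0
tool_pos: [0.5204, -0.0764, 0.0255]
orientation: [-3.14, 0.003, 1.659]
force: [-0.4, -0.5, 0.4]
width: 0.0856
```

```bash
python3 -m inch '[{"x":0,"y":0,"z":-3,"rx":0,"ry":0,"rz":0,"claw":0},{"x":0,"y":0,"z":-4.5,"rx":0,"ry":0,"rz":0,"claw":0},{"x":0,"y":0,"z":-4.5,"rx":0,"ry":0,"rz":0,"claw":0},{"x":0,"y":0,"z":-4.5,"rx":0,"ry":0,"rz":0,"claw":0}]'; python3 -m inch '[{"x":4,"y":-1,"z":0,"rx":0,"ry":0,"rz":0,"claw":0},{"x":4,"y":-1,"z":0,"rx":0,"ry":0,"rz":0,"claw":0},{"x":3,"y":-1,"z":0,"rx":0,"ry":0,"rz":0,"claw":0},{"x":0,"y":0,"z":0,"rx":0,"ry":0,"rz":0,"claw":0}]'
python3 - <<'E'
from h import *
a,_=snap("wrist","pics/w9.png");
E
```

```text
clock: 7.4
tool_pos: [0.5161, -0.0753, 0.1891]
orientation: [-3.126, -0.0, 1.658]
force: [1.5, -0.1, 0.2]
width: 0.0855
clock: 7.8
tool_pos: [0.4806, 0.0335, 0.1979]
orientation: [3.141, 0.001, 1.654]
force: [1.0, -0.3, 0.4]
width: 0.0854
```

View pics/w9.png

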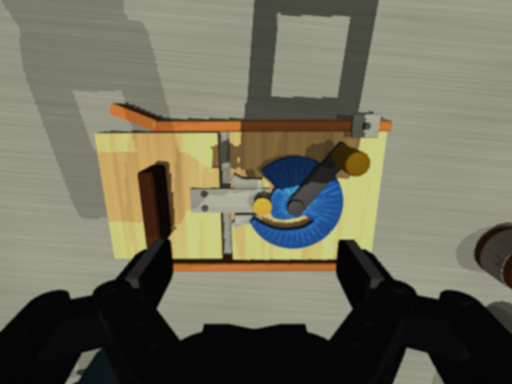

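```bash
python3 - <<'E'
from h import *
a=cv2.imread("pics/w9.png");cv2.imwrite("pics/w9c.png",cv2.resize(a[120:270,190:390],None,fx=4,fy=4,interpolation=cv2.INTER_CUBIC))
E
```

View pics/w9c.png

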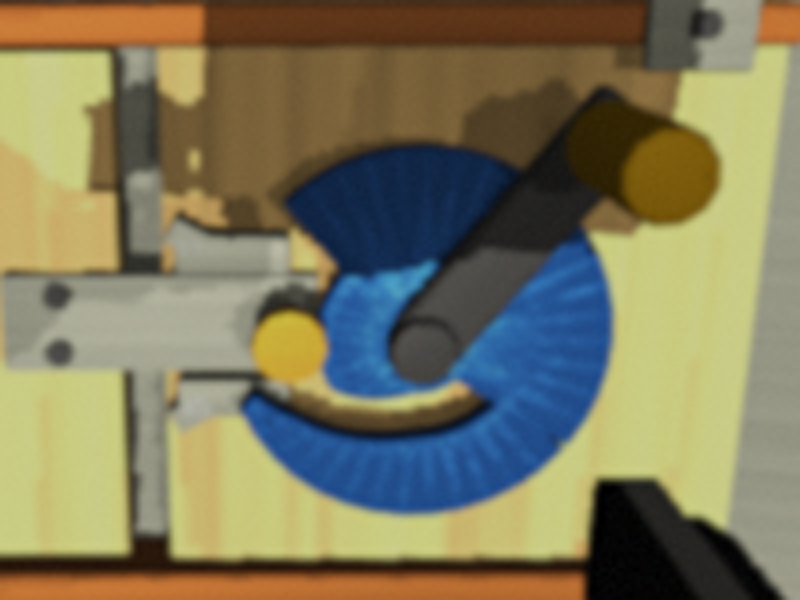

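```bash
python3 - <<'E'
from h import *
w=load("pics/w9.npz");t=load("pics/top1.npz")
W=lambda u,v:(w,190+(u+.5)/4-.5,120+(v+.5)/4-.5)
T=lambda u,v:(t,165+(u+.5)/4.7-.5,180+(v+.5)/4.7-.5)
n=np.array([-.084,.9965])
P={k:onz(*W(*p),h) for k,p,h in [("l1",(120,150),.018),("l2",(132,500),.018),("f1",(158,150),.016),("f2",(168,500),.016),("stud",(290,345),.0445),("piv",(425,350),.046),("grip",(672,172),.094)]}
for k in P: print(k,P[k],P[k][:2]@n)
print(tri(W(672,172),T(133,329)),tri(W(425,350),T(213,229)))
E
```

```text
l1 [ 0.46398062 -0.00740956  0.018     ] -0.04635800052279904
l2 [0.57624068 0.0018949  0.018     ] -0.04651594797522985
f1 [0.46340004 0.00345606 0.016     ] -0.03548164150303285
f2 [0.57631389 0.01327647 0.016     ] -0.03518036073091708
stud [0.51039293 0.04585488 0.0445    ] 0.002821377953662812
piv [0.50815861 0.08357781 0.046     ] 0.0405999635941051
grip [0.445061   0.12424532 0.094     ] 0.08642533253013729
(array([0.44736543, 0.12522578, 0.08798704]), [np.float64(0.001907439798749198), np.float64(0.001907439798749332)]) (array([0.50985526, 0.082585  , 0.04213774]), [np.float64(0.0017457707203650749), np.float64(0.0017457707203650241)])
```

```bash
python3 -m inch '[{"x":3.1,"y":-0.9,"z":0,"rx":0,"ry":0,"rz":0,"claw":0},{"x":3.1,"y":-0.9,"z":0,"rx":0,"ry":0,"rz":0,"claw":0},{"x":3,"y":-0.8,"z":0,"rx":0,"ry":0,"rz":0,"claw":0}]'; python3 -m inch '[{"x":0,"y":0,"z":0,"rx":0,"ry":0,"rz":7.8,"claw":0},{"x":0,"y":0,"z":0,"rx":0,"ry":0,"rz":7.8,"claw":0},{"x":0,"y":0,"z":0,"rx":0,"ry":0,"rz":7.8,"claw":0},{"x":0,"y":0,"z":0,"rx":0,"ry":0,"rz":7.8,"claw":0},{"x":0,"y":0,"z":0,"rx":0,"ry":0,"rz":7,"claw":0}]';python3 -m inch '[{"x":0,"y":0,"z":0,"rx":0,"ry":0,"rz":0,"claw":0}]'
python3 - <<'E'
from h import *
a,_=snap("wrist","pics/w10.png");
E
```

```text
clock: 8.15
tool_pos: [0.4499, 0.1203, 0.198]
orientation: [3.138, 0.004, 1.65]
force: [-0.2, 0.5, 0.8]
width: 0.085
clock: 8.65
tool_pos: [0.4513, 0.1201, 0.1975]
orientation: [3.136, 0.001, 0.962]
force: [0.4, -0.1, -0.5]
width: 0.0856
clock: 8.75
tool_pos: [0.4518, 0.1193, 0.1974]
orientation: [3.135, 0.001, 0.96]
force: [0.5, 0.4, -0.2]
width: 0.0851
```

View pics/w10.png

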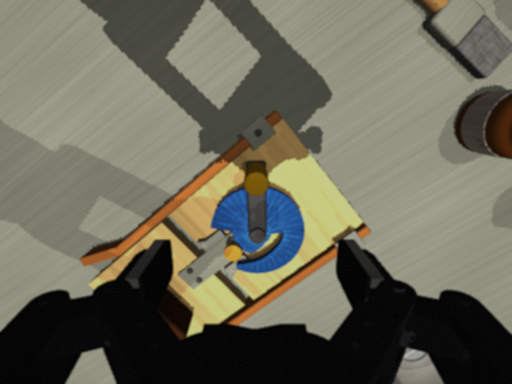

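```bash
python3 - <<'E'
from h import *
a=cv2.imread("pics/w10.png");cv2.imwrite("pics/w10c.png",cv2.resize(a[140:260,190:330],None,fx=5,fy=5,interpolation=cv2.INTER_CUBIC))
E
```

```text
(no output)
```

View pics/w10c.png

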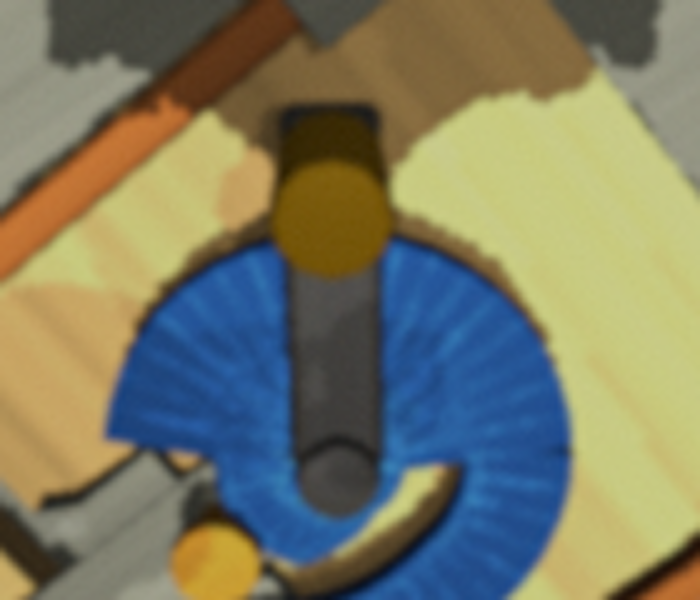

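```bash
python3 - <<'E'
from h import *
w=load("pics/w10.npz")
w9=load("pics/w9.npz")
W=lambda u,v:(w,190+(u+.5)/5-.5,140+(v+.5)/5-.5)
W9=lambda u,v:(w9,190+(u+.5)/4-.5,120+(v+.5)/4-.5)
g=onz(*W(333,219),.094);p=onz(*W(340,478),.044)
print(g,p,tri(W(333,219),W9(672,172)), tri(W(340,478),W9(425,350)))
Ti=np.linalg.inv(tool()); print(Ti@np.append(g,1),Ti@np.append(p,1))
E
```

```text
[0.44585585 0.12552348 0.094     ] [0.50930317 0.08364006 0.044     ] (array([0.44585698, 0.12516068, 0.09189412]), [np.float64(0.00046744146409539615), np.float64(0.00046744146409549296)]) (array([0.50878282, 0.08384241, 0.04477789]), [np.float64(0.0001935297425091675), np.float64(0.00019352974250907501)])
[ 0.00182227 -0.0091235   0.10331804  1.        ] [0.00369187 0.06656284 0.15379443 1.        ]
```

```bash
python3 -m inch '[{"x":0.2,"y":-0.9,"z":2,"rx":0.3,"ry":0,"rz":0,"claw":0},{"x":0,"y":-0.1,"z":4,"rx":0.2,"ry":0,"rz":0,"claw":0},{"x":0,"y":-0.1,"z":4,"rx":0.2,"ry":0,"rz":0,"claw":0},{"x":0,"y":0,"z":1.5,"rx":0.2,"ry":0,"rz":0,"claw":0}]'
python3 - <<'E'
from h import *
Ti=np.linalg.inv(tool()); print(Ti@np.array([.4458,.1252,.07,1]),status.state()['orientation'])
E
```

```text
clock: 9.2
tool_pos: [0.4487, 0.1266, 0.0821]
orientation: [-3.138, -0.006, 0.979]
force: [0.4, 0.7, 0.5]
width: 0.0855
[-0.00287208 -0.00160241  0.01207798  1.        ] [-3.13847013 -0.00558144  0.9787208 ]
```

```bash
python3 -m inch '[{"x":-0.3,"y":-0.2,"z":1.6,"rx":0,"ry":-0.3,"rz":0,"claw":0},{"x":0,"y":-0.1,"z":0.9,"rx":0,"ry":0,"rz":0,"claw":0},{"x":0,"y":0,"z":0,"rx":0,"ry":0,"rz":0,"claw":0}]'
python3 - <<'E'
from h import *
Ti=np.linalg.inv(tool()); print(Ti@np.array([.4458,.1252,.07,1]),status.state()['orientation'])
snap("wrist","pics/w11.png")
E
```

```text
clock: 9.5
tool_pos: [0.4438, 0.1245, 0.0536]
orientation: [-3.136, 0.003, 0.988]
force: [0.6, -0.1, -0.7]
width: 0.0856
[ 0.00164228  0.00118297 -0.01646103  1.        ] [-3.13578699e+00  3.00011792e-03  9.87789205e-01]
```

View pics/w11.png

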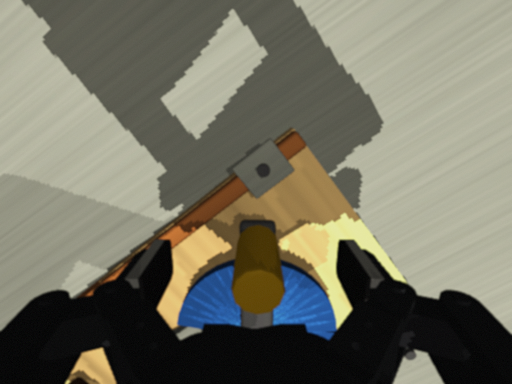

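```bash
python3 -m inch '[{"x":0.1,"y":0.1,"z":0,"rx":-0.3,"ry":0,"rz":0,"claw":255},{"x":0,"y":0,"z":0,"rx":0,"ry":0,"rz":0,"claw":255},{"x":0,"y":0,"z":0,"rx":0,"ry":0,"rz":0,"claw":255},{"x":0,"y":0,"z":0,"rx":0,"ry":0,"rz":0,"claw":255},{"x":0,"y":0,"z":0,"rx":0,"ry":0,"rz":0,"claw":255}]' 35;python3 -m inch '[{"x":0,"y":0,"z":0,"rx":0,"ry":0,"rz":0,"claw":255},{"x":0,"y":0,"z":0,"rx":0,"ry":0,"rz":0,"claw":255}]'
python3 - <<'E'
from h import *
p=tool()[:2,3]-np.array([.509,.0835]);print(np.linalg.norm(p),np.degrees(np.arctan2(p[1],p[0])))
E
```

```text
clock: 10.05
tool_pos: [0.4482, 0.1254, 0.0571]
orientation: [3.137, -0.002, 0.99]
force: [0.7, -0.7, -5.3]
width: 0.0234
clock: 10.25
tool_pos: [0.4482, 0.1254, 0.0571]
orientation: [3.137, -0.002, 0.99]
force: [0.4, -0.1, -3.2]
width: 0.0231
0.07383906346317164 145.43114269136916
```

```bash
python3 -m inch '[{"x":0.5,"y":0.02,"z":0.1,"rx":0,"ry":0,"rz":4,"claw":255},{"x":0.78,"y":0.04,"z":0,"rx":0,"ry":0,"rz":6,"claw":255},{"x":0.78,"y":0.04,"z":0,"rx":0,"ry":0,"rz":6,"claw":255}]'
cat > c.py <<'E'
from h import *
s=status.state();p=tool()[:2,3]-np.array([.509,.0835]);a=np.degrees(np.arctan2(p[1],p[0]))
print("r %.4f ang %.1f cam %.2f yaw-ang+90 %.1f"%(np.linalg.norm(p),a,np.radians(153+4.8-a),np.degrees(s['orientation'][2])-a+90), s['force'].round(1),s['orientation'][:2].round(3),s['width'])
T=tool();print("tool-frame force",(T[:3,:3].T@s['force']).round(1))
E
python3 c.py
```

```text
clock: 10.55
tool_pos: [0.4623, 0.1408, 0.0571]
orientation: [3.137, -0.004, 0.704]
force: [3.9, -3.4, -8.1]
width: 0.0229
r 0.0739 ang 129.1 cam 0.50 yaw-ang+90 1.2 [ 3.9 -3.4 -8.1] [ 3.137 -0.004] 0.022943373053606525
tool-frame force [0.7 5.  8.1]
```

```bash
python3 -m inch '[{"x":0.78,"y":0.05,"z":0,"rx":0,"ry":0,"rz":6,"claw":255},{"x":0.78,"y":0.05,"z":0,"rx":0,"ry":0,"rz":6,"claw":255},{"x":0.78,"y":0.05,"z":0,"rx":0,"ry":0,"rz":6,"claw":255}]'; python3 c.py
```

```text
clock: 10.85
tool_pos: [0.4831, 0.1528, 0.057]
orientation: [3.137, -0.004, 0.379]
force: [-5.0, -6.5, 5.9]
width: 0.0231
r 0.0740 ang 110.5 cam 0.83 yaw-ang+90 1.2 [-5.  -6.5  5.9] [ 3.137 -0.004] 0.023083497040369876
tool-frame force [-7.   4.2 -5.9]
```

```bash
python3 -m inch '[{"x":0.78,"y":0.05,"z":0,"rx":0,"ry":0,"rz":6,"claw":255},{"x":0.78,"y":0.05,"z":0,"rx":0,"ry":0,"rz":6,"claw":255},{"x":0.78,"y":0.05,"z":0,"rx":0,"ry":0,"rz":6,"claw":255}]'; python3 c.py;  python3 -m inch '[{"x":0.78,"y":0.05,"z":0,"rx":0,"ry":0,"rz":6,"claw":255},{"x":0.78,"y":0.05,"z":0,"rx":0,"ry":0,"rz":6,"claw":255}]'; python3 c.py
```

```text
clock: 11.15
tool_pos: [0.4968, 0.1547, 0.0567]
orientation: [3.133, 0.015, 0.054]
force: [-18.1, 4.3, 21.1]
width: 0.0231
r 0.0723 ang 99.7 cam 1.01 yaw-ang+90 -6.6 [-18.1   4.3  21.1] [3.133 0.015] 0.02311056936109628
tool-frame force [-18.2  -5.1 -20.8]
clock: 11.35
tool_pos: [0.5031, 0.1539, 0.0566]
orientation: [3.125, 0.031, -0.165]
force: [-21.0, 13.9, 19.8]
width: 0.0229
r 0.0707 ang 94.8 cam 1.10 yaw-ang+90 -14.3 [-21.   13.9  19.8] [3.125 0.031] 0.02293027340950443
tool-frame force [-23.6  -9.9 -19.2]
```

```bash
python3 -m inch '[{"x":1.2,"y":-0.3,"z":0,"rx":0.5,"ry":1,"rz":0,"claw":255}]'; python3 c.py;  python3 -m inch '[{"x":1.2,"y":-0.2,"z":0,"rx":0.4,"ry":1,"rz":0,"claw":255}]'; python3 c.py
python3 - <<'E'
from h import *
snap("wrist","pics/w12.png");snap("scene","pics/scene12.png")
E
```

```text
clock: 11.45
tool_pos: [0.508, 0.155, 0.0563]
orientation: [3.131, 0.028, -0.171]
force: [-24.8, 10.9, 36.5]
width: 0.0229
r 0.0715 ang 90.8 cam 1.17 yaw-ang+90 -10.6 [-24.8  10.9  36.5] [3.131 0.028] 0.02291336006520611
tool-frame force [-27.3  -6.1 -35.8]
clock: 11.55
tool_pos: [0.5136, 0.1557, 0.0564]
orientation: [3.136, 0.024, -0.173]
force: [-32.9, 14.3, 37.9]
width: 0.023
r 0.0724 ang 86.3 cam 1.25 yaw-ang+90 -6.2 [-32.9  14.3  37.9] [3.136 0.024] 0.022974860053908343
tool-frame force [-35.8  -8.2 -37.1]
```

View pics/w12.png

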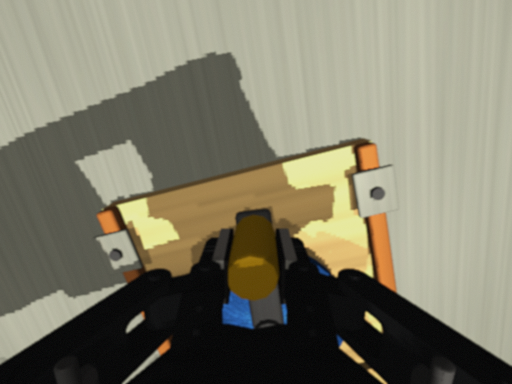

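```bash
python3 - <<'E'
import cv2
a=cv2.imread("pics/scene12.png")
cv2.imwrite("pics/scene12c.png",cv2.resize(a[110:245,180:310],None,fx=4.4,fy=4.4,interpolation=cv2.INTER_CUBIC))
E
```

```text
(no output)
```

View pics/scene12c.png

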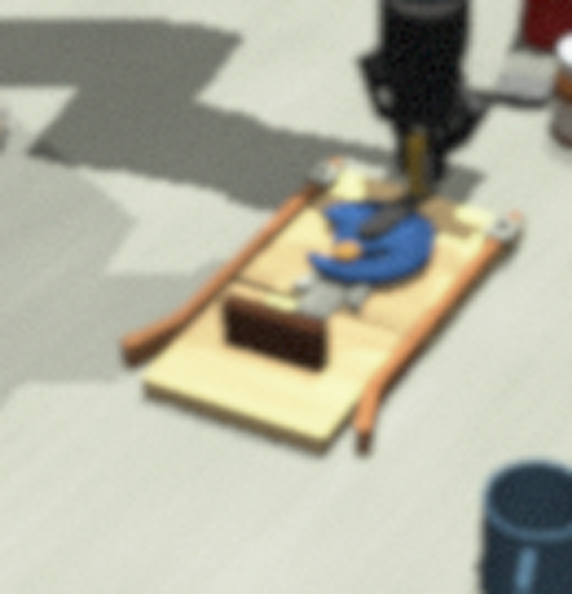

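```bash
python3 -m inch '[{"x":1.2,"y":-0.15,"z":-0.3,"rx":0,"ry":0,"rz":4,"claw":255}]'; python3 c.py;  python3 -m inch '[{"x":1.3,"y":-0.15,"z":-0.2,"rx":0,"ry":0,"rz":4,"claw":255}]'; python3 c.py
```

```text
clock: 11.75
tool_pos: [0.5196, 0.1553, 0.0572]
orientation: [3.131, 0.033, -0.243]
force: [-22.6, 7.9, -31.6]
width: 0.023
r 0.0726 ang 81.6 cam 1.33 yaw-ang+90 -5.5 [-22.6   7.9 -31.6] [3.131 0.033] 0.02297211665273134
tool-frame force [-22.7  -2.5  32.3]
clock: 11.85
tool_pos: [0.525, 0.1545, 0.0568]
orientation: [3.124, 0.046, -0.316]
force: [-14.6, 12.8, -0.5]
width: 0.0231
r 0.0728 ang 77.3 cam 1.41 yaw-ang+90 -5.4 [-14.6  12.8  -0.5] [3.124 0.046] 0.02308992136772858
tool-frame force [-17.8  -7.7   1.2]
```

```bash
python3 -m inch '[{"x":1.3,"y":-0.1,"z":-0.1,"rx":0.3,"ry":0.7,"rz":4,"claw":255}]'; python3 c.py;  python3 -m inch '[{"x":1.3,"y":-0.1,"z":-0.1,"rx":0.3,"ry":0.7,"rz":4,"claw":255},{"x":1.3,"y":-0.1,"z":-0.1,"rx":0.3,"ry":0.7,"rz":4.5,"claw":255}]'; python3 c.py
```

```text
clock: 11.95
tool_pos: [0.5338, 0.1526, 0.0565]
orientation: [3.124, 0.04, -0.389]
force: [-10.7, 8.5, 14.6]
width: 0.0231
r 0.0734 ang 70.3 cam 1.53 yaw-ang+90 -2.6 [-10.7   8.5  14.6] [3.124 0.04 ] 0.023058647379720285
tool-frame force [-13.7  -3.6 -14.1]
clock: 12.15
tool_pos: [0.553, 0.1448, 0.0567]
orientation: [3.126, 0.023, -0.544]
force: [-7.7, -3.6, 3.4]
width: 0.0232
r 0.0754 ang 54.3 cam 1.81 yaw-ang+90 4.5 [-7.7 -3.6  3.4] [3.126 0.023] 0.023205584861803942
tool-frame force [-4.8  7.1 -3.2]
```

```bash
python3 -m inch '[{"x":0.8,"y":0.15,"z":0,"rx":0.2,"ry":0.5,"rz":7,"claw":255},{"x":0.8,"y":0.12,"z":0,"rx":0.2,"ry":0.4,"rz":7,"claw":255}]'; python3 c.py;  python3 -m inch '[{"x":0.8,"y":0.1,"z":0,"rx":0,"ry":0,"rz":6,"claw":255}]'; python3 c.py
```

```text
clock: 12.35
tool_pos: [0.5653, 0.134, 0.0569]
orientation: [3.131, 0.003, -0.795]
force: [1.3, -1.9, -0.9]
width: 0.0232
r 0.0757 ang 41.9 cam 2.02 yaw-ang+90 2.5 [ 1.3 -1.9 -0.9] [3.131e+00 3.000e-03] 0.023178622332008035
tool-frame force [2.3 0.4 0.9]
clock: 12.45
tool_pos: [0.5706, 0.1279, 0.0568]
orientation: [3.131, 0.001, -0.904]
force: [1.2, 1.7, -4.1]
width: 0.023
r 0.0760 ang 35.8 cam 2.13 yaw-ang+90 2.4 [ 1.2  1.7 -4.1] [3.131e+00 1.000e-03] 0.022969157555492746
tool-frame force [-0.6 -2.   4.1]
```

```bash
python3 -m inch '[{"x":0.7,"y":0.1,"z":0,"rx":0,"ry":0,"rz":5,"claw":255}]'; python3 c.py;  python3 -m inch '[{"x":0.6,"y":0.05,"z":0,"rx":0,"ry":0,"rz":0,"claw":255}]'; python3 c.py
```

```text
clock: 12.55
tool_pos: [0.5745, 0.1222, 0.0568]
orientation: [3.132, 0.001, -0.996]
force: [-6.8, 14.5, 1.5]
width: 0.0227
r 0.0761 ang 30.5 cam 2.22 yaw-ang+90 2.4 [-6.8 14.5  1.5] [3.132e+00 1.000e-03] 0.022661795113448364
tool-frame force [-15.9  -2.1  -1.5]
clock: 12.65
tool_pos: [0.5747, 0.1215, 0.0568]
orientation: [3.131, 0.011, -1.004]
force: [-24.6, 54.4, 11.6]
width: 0.0229
r 0.0758 ang 30.0 cam 2.23 yaw-ang+90 2.4 [-24.6  54.4  11.6] [3.131 0.011] 0.022896181425769848
tool-frame force [-59.3  -8.3 -11. ]
```

```bash
python3 -m inch '[{"x":0,"y":0,"z":0,"rx":0,"ry":0,"rz":0,"claw":255}]'; python3 -m inch '[{"x":0,"y":0,"z":0,"rx":0,"ry":0,"rz":0,"claw":0},{"x":0,"y":0,"z":0,"rx":0,"ry":0,"rz":0,"claw":0},{"x":0,"y":0,"z":0,"rx":0,"ry":0,"rz":0,"claw":0},{"x":0,"y":0,"z":0,"rx":0,"ry":0,"rz":0,"claw":0},{"x":0,"y":0,"z":0,"rx":0,"ry":0,"rz":0,"claw":0}]'; python3 c.py; python3 -m inch '[{"x":0,"y":0,"z":-3,"rx":0,"ry":0,"rz":0,"claw":0},{"x":0,"y":0,"z":-4,"rx":0,"ry":0,"rz":0,"claw":0},{"x":0,"y":0,"z":-4.5,"rx":0,"ry":0,"rz":0,"claw":0},{"x":0,"y":0,"z":-4,"rx":0,"ry":0,"rz":0,"claw":0},{"x":0,"y":-4,"z":-1,"rx":0,"ry":0,"rz":0,"claw":0}]'
python3 - <<'E'
from h import *
snap("wrist","pics/w13.png")
E
```

```text
clock: 12.75
tool_pos: [0.574, 0.1228, 0.0569]
orientation: [3.131, 0.013, -1.004]
force: [1.1, -6.5, 0.5]
width: 0.0234
clock: 13.25
tool_pos: [0.5743, 0.1224, 0.0569]
orientation: [3.131, 0.012, -1.003]
force: [0.3, 0.4, -0.7]
width: 0.0854
r 0.0760 ang 30.8 cam 2.22 yaw-ang+90 1.7 [ 0.3  0.4 -0.7] [3.131 0.012] 0.08542446894034517
tool-frame force [-0.2 -0.5  0.7]
clock: 13.75
tool_pos: [0.6065, 0.1402, 0.2244]
orientation: [3.122, 0.014, -1.006]
force: [1.1, -0.3, 0.5]
width: 0.0857
```

View pics/w13.png

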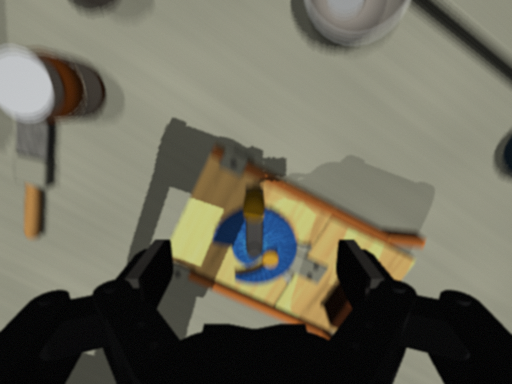

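```bash
python3 -m inch '[{"x":0,"y":0,"z":0,"rx":0,"ry":0,"rz":0,"claw":0},{"x":0,"y":0,"z":0,"rx":0,"ry":0,"rz":0,"claw":0}]'
python3 - <<'E'
from h import *
a,_=snap("wrist","pics/w14.png")
cv2.imwrite("pics/w14c.png",cv2.resize(a[130:345,160:450],None,fx=2.75,fy=2.75,interpolation=cv2.INTER_CUBIC))
a,_=snap("top","pics/top14.png")
E
```

```text
clock: 14.0
tool_pos: [0.6147, 0.1449, 0.2254]
orientation: [3.132, 0.012, -1.005]
force: [-0.6, -0.5, 0.0]
width: 0.0855
```

View pics/w14c.png

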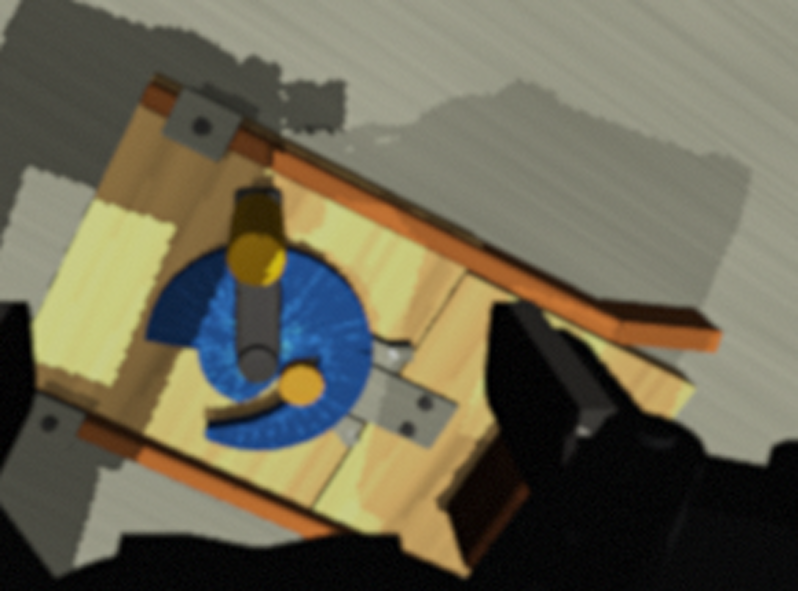

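View pics/top14.png

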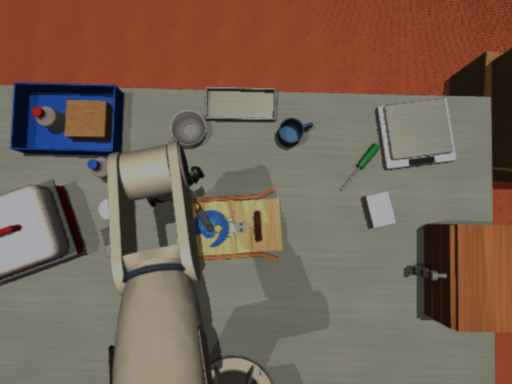

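```bash
python3 - <<'E'
from h import *
s=status.state();print(s['force'],s['clock'],abs(s['dq']).max())
bot.close_job()
E
```

```text
[0.44361717 0.17353815 0.02051054] 14.1 0.01014146954014033
the job is handed in; nothing more can be done
```

The loose half is drawn up tight against the fixed half, the cam is turned to its stop, and I handed the job in at about 14 s of the 50 s allowed. No verdict was reported.

- **Sliding in:** I gripped the handle block and slid the loose half flat between the kerbs until the stud stood in the mouth of the open cam. My gap estimates there disagreed slightly. The wrist picture gave about 11 to 12 mm, and dead reckoning gave about 13.4 mm. Both are inside the 6 to 20 mm band.
- **Turning the cam:** I gripped the yellow grip and took it round its arc. While the cam was drawing the stud in, the tool lagged and tilted by up to about 2.6 degrees, with about 36 N sideways and 38 N vertically. It came free after the draw. At the stop the force rose to about 60 N at the wrist, which is half the 120 N limit. I then let go and backed away upwards.
- **Last checks:** the tool angle put the cam at about 2.2 rad. The wrist picture shows only a hairline seam between the halves, with the loose half in line. I judged the seam by eye and did not compute the final gap. The last top picture showed the bystanders in view unmoved; the arm covered the brush and most of the jar and the spray. An earlier, blurred wrist picture had the brush and jar in view, but I did not measure them against the start. The force on the tool was under 1 N.

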